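Present the cast lever over the drilling fixture

ROBOT

A 6-joint arm with a two-finger parallel gripper is mounted at the origin on a cart in front of the work surface, level with it; the furniture and walls round the work are solid. World frame = base frame: x ahead of the robot, y to its left, z up, the work surface at z = 0. Lengths are in m, angles in rad, forces in N, time in s.
With the tool pointing down it reaches from about 0.325 to 0.925 m from the base axis. Payload 3.1 kg.
Tool frame: the origin (TCP) lies between the finger pads; the fingertips stand 11 mm ahead of it and the grasp point (between the pads) lies 8 mm behind it (robot.tip_reach is the distance from the TCP to the fingertips, in m); z points along the fingers, y is the line along which they close (so a half turn about z gives the same grasp; the last joint's range is limited). The gripper opens to 85 mm and grips with 20 to 120 N. Pads are 22 mm wide; open, the fingers measure 114 mm over their backs; the gripper's body (76 mm by 85 mm) begins 54 mm behind the grasp point. The pads swing forward as they close: fully open they stand 13 mm farther back than shut.
Start: joints at [1.101, 0.217, 1.613, -0, 1.311, -0.112], TCP at [0.219, 0.585, 0.242] pointing down, gripper open.
Joint ranges: [-2.75, 2.75], [-0.78, 2.1], [0.31, 2.55], [-1.13, 4.27], [0.13, 2.63], [-2.58, 2.58]. Speed limits (rad/s): [2.79, 2.79, 3.14, 3.14, 3.14, 3.14].

INTERFACE

Orientations are given as a unit quaternion [w, x, y, z].
In Python, from rig import robot gives the robot as it stands.
- The arm moves only by the tool send_rows, never from a script. Its argument "deltas" is a list that holds one entry, the list of rows, each a list of 5 numbers: the shift along the tool's x, y, z normalised to -1 to 1, where 1 is 0.12 m, then the turn about the tool's z normalised to -1 to 1, where 1 is 180 degrees, then the closure, from -1 (fully open) to 1 (shut), so that 0 is half open. In form: [[[tx, ty, tz, roll, fingers], ...]]. A call has 1 to 20 rows; each row is the pose to reach, as a shift and turn from the pose commanded when the call began, along the tool's axes at that moment, turning the shorter way round; what a row does not reach only later rows make up. A row lasts 1/12 s, in which the tool goes at most 41.7 mm and 7.16 degrees, less where a joint would pass 70% of its speed; a pose out of reach is approached as far as the arm can. A call with a number of a shift or a turn outside -1 to 1 is refused whole. A call with a gripper value outside its range is refused whole. The fingers move at their own pace and stop on an object; "grip_force" is the grip in N (left out, the last holds). Time passes only in rows, so rows that repeat a pose let the fingers close. It gives the time, the measured TCP pose, the force, the opening and the grip force at its end, in the units of the state.
- robot.sense(): the state, without advancing time (a new reading comes with each control period).
- robot.get_image(name): name is "scene" or "top" or "wrist"; returns a dict with "color" (480x640x3 uint8, red, green, blue), "z_map" (480x640 float32, m along the optical axis (not along the pixel's ray), 0 where there is no reading), "intrinsics" (3x3 intrinsics, pixels), "view" (4x4, takes a point from world to camera coordinates); the wrist camera has in their place "hand_eye" (4x4, takes a point from camera to tool coordinates, whose origin is the TCP and whose axes are the flange's). Camera axes: x right, y down, z forward; pixel columns grow to the right and rows downward; lengths in m; the calibration is good to about 2 mm. A picture is of the moment at which its call begins: read the wrist's pose just before it.
- robot.finish_job(): hands the job in; it is judged then, once.
The state is a dict: "time": time; "joint_positions": joint angles; "joint_velocities": joint speeds; "joint_torque": joint torques, N m; "position": TCP position; "tcp_rot": TCP orientation; "wrist_force": force on the tool from outside, world axes, zero at the start; "torque": the same for the moment, N m; "opening": finger opening in m; "grasp_force": force on a finger pad.
Only numpy, scipy, OpenCV 4.12 (cv2) and the standard library are available. Lean on these libraries where they do the work, as an engineer would, in place of code of your own. Each camera call takes 0.05 s, during which the arm holds its last target. There are 200 camera calls.

TASK

Slide the amber shield of the drilling fixture all the way down, and leave it down. Then pick up the cast lever by its balance point (the yellow band) and hold it level over the fixture, ready to be lowered: its hub centred above the locating post with the hub's underside about 3 to 4 cm above the top of the post, and its arm lined up over the fork rest so that the tip reaches out over the lowered shield. Do not let the lever touch the fixture, leave the other things on the bench alone, and finish while still holding the lever there.

Things in the scene. Friction and masses are not known exactly. Their poses are not given: they have to be found in the camera images.
- fixture: drilling fixture, fixed to the bench: aluminium base plate 230 x 170 x 12 mm carrying a steel locating post, a fork rest and a sliding shield. Origin on the bench under the axis of the post; z up; its -x axis points from the post to the fork rest (85 mm) and the shield (165 mm), the fixture's front. The plate runs from x = -185 to +45 mm and y = -85 to +85 mm. Two grey uprights, 14 mm wide at y = +-73 mm in the plane of the shield, guide it; they are 110 mm tall
- post_top (a point): top of the locating post, 90 mm above the bench: a steel pin of 12 mm diameter whose top 20 mm stand on a shoulder of 34 mm diameter
- rest_top (a point): seat of the dark fork rest, 82 mm above the bench, 85 mm in front of the post axis; its two prongs stand 18 mm higher, 22 mm apart
- shield (a joint): height of the sliding amber shield above its lowest position, in m: 0 = fully down, 0.08 = fully up. It moves vertically, stays where it is left by friction (about 3 N pushes it down, 7 N lifts it) and meets a firm stop at 0
- shield_handle (a point): middle of the red handle on the shield's upper edge: a round bar of 12 mm diameter and 70 mm long, lying level along the fixture's y axis. It is 80 mm above the bench with the shield fully down and rises with it. The bar stands clear of the panel below it: the panel's upper edge (140 mm wide, 7 mm thick) is 17 mm below this point; free space in front of and behind it (68 mm to the fork rest)
- lever_grip (a point): balance point (centre of mass in plan) of the loose cast lever, at the middle of the yellow band on its arm, 23 mm above its underside. The lever weighs about 0.4 kg and is 225 mm long overall: a heavy steel hub (48 mm diameter, 40 mm tall, 16 mm bore) at one end and a thin aluminium arm to a small boss at the other. x axis along the arm from hub to tip, z up when it lies on its base. The arm is 14 mm wide (along y) and 22 mm tall, from 12 to 34 mm above the underside
- lever_hub (a point): hub axis of the lever at the level of its underside: 48 mm from the balance point along the lever's -x
- lever_tip (a point): axis of the boss at the lever's tip (26 mm diameter, 34 mm tall) at the level of the underside: 142 mm from the balance point along the lever's +x
- blister: bystander: green blister pack 50 x 62 x 16 mm; origin at the middle of its underside
- lid_white: bystander: white round lid, 45 mm diameter, 14 mm tall; origin at the middle of its underside
- match_box: bystander: red matchbox 35 x 52 x 14 mm; origin at the middle of its underside
- gauge_block: bystander: light grey block 16 x 40 x 16 mm in front of the fixture; origin at the middle of its underside

How it is judged:
On the way, in this order (a step that is already met when the one before it is completed fails the run):
1. the shield is all the way down (value of joint shield below 0.01 m), for 0.2 s.
2. the lever is lifted clear of the bench by its balance point (height (world z) of each of lever_hub, lever_tip above 0.04 m and distance between the grasp point and lever_grip below 0.03 m and contact force between the fingers and lever above 1 N), for 0.2 s.
At the end, for the whole second after the job is handed in: Shield down within 10 mm; lever held still by the fingers alone, within 30 mm of its balance point, level within 5.7 deg; hub axis within 15 mm of the post axis, underside 15 to 55 mm above its top; arm in line with the fixture within 8.5 deg, tip out over the shield (value of joint shield below 0.01 m and horizontal distance between lever_hub and post_top below 0.015 m and z of lever_hub in the frame of post_top between 0.015 and 0.055 m and angle between lever_grip's own z axis and vertical below 0.1 rad and angle between the x axis of lever_grip and the x axis of fixture, either way round below 0.15 rad and x of lever_tip in the frame of fixture below -0.16 m and distance between the grasp point and lever_grip below 0.03 m and contact force between the fingers and lever above 1 N and contact force between lever and fixture below 0.1 N and linear speed of lever below 0.03 m/s and angular speed of lever below 0.15 rad/s); the arm keeps its last pose, push and grip.
It fails at once if the lever knocks against the fixture (contact force between lever and fixture above 1 N).
It fails at once if a bystander is moved by more than 30 mm (distance of any of blister, lid_white, match_box, gauge_block from where it was at the start of the episode above 0.03 m).
It also fails if it takes over 48 s, if anything falls off the work surface, if the arm or the gripper's body presses on something with over 40 N, if the wrist force passes 120 N, or if a joint passes its speed limit or range.

## Working session

There is one attempt and no reset: what is moved stays moved. The work goes in short steps, Python scripts to look and compute and a tool call to move; the robot and the scene stay as the last step left them, time stands still between calls to the robot, and variables do not carry over. Pictures are saved under pics/ and viewed, at most 10 in all, crops included, and the job is handed in when it is done.

Besides the shell and the picture viewer there is one more tool, called after "Request:" in YAML: its name, and indented under it one key for each argument. send_rows: Moves the arm, as the interface text tells. Scaled input: -1 to 1 covers 0.12 m each way for a shift and 180 degrees each way for a turn. Its arguments: {"type":"object","properties":{"deltas":{"type":"array"},"grip_force":{"type":"number"}},"required":["deltas"]}

```bash
mkdir -p pics; ls
python3 - <<'E'
from rig import robot
import cv2,numpy as np
s=robot.sense();print({k:np.round(v,3).tolist() for k,v in s.items()})
for n in("scene","top"):
    d=robot.get_image(n);cv2.imwrite(f"pics/{n}0.png",d["color"][:,:,::-1]);np.savez(f"{n}0.npz",**d)
    print(n,np.round(d["intrinsics"],1).tolist(),np.round(d["view"],3).tolist())
E
```

```text
pics
{'time': 0.0, 'joint_positions': [1.101, 0.218, 1.615, -0.0, 1.311, -0.112], 'joint_velocities': [0.001, 0.001, -0.0, 0.001, -0.001, 0.002], 'joint_torque': [0.001, -39.684, -30.386, -0.0, 0.01, 0.0], 'position': [0.219, 0.585, 0.241], 'tcp_rot': [-0.0, 0.178, 0.984, -0.001], 'wrist_force': [0.284, -0.491, 0.191], 'torque': [-0.011, -0.018, 0.03], 'grasp_force': 0.0, 'opening': 0.085}
scene [[611.8, 0.0, 308.6], [0.0, 611.8, 236.9], [0.0, 0.0, 1.0]] [[0.87, -0.493, -0.01, -0.395], [-0.207, -0.348, -0.914, 0.227], [0.448, 0.797, -0.405, 1.173], [0.0, 0.0, 0.0, 1.0]]
top [[482.3, 0.0, 318.8], [0.0, 482.3, 239.6], [0.0, 0.0, 1.0]] [[0.025, -1.0, -0.006, 0.096], [-0.987, -0.024, -0.16, 0.507], [0.16, 0.01, -0.987, 1.114], [0.0, 0.0, 0.0, 1.0]]
```

View pics/scene0.png

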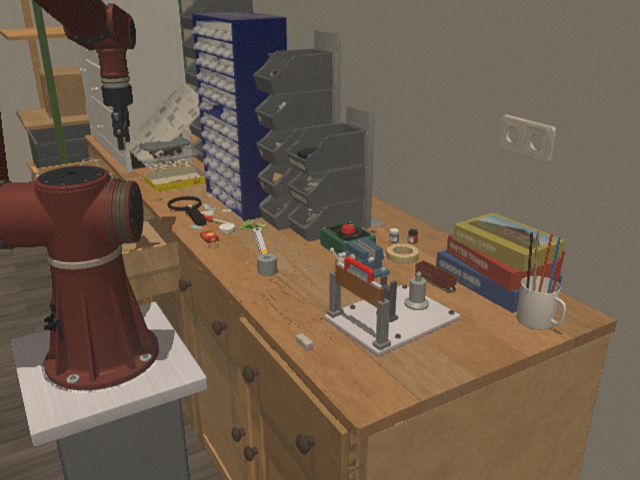

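View pics/top0.png

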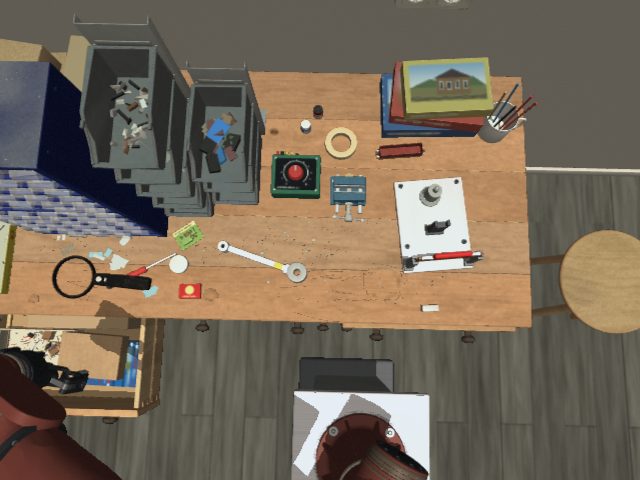

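The scene view shows the fixture at right with its shield up (red handle near 357,268) and the lever hub at (267,265). The top view shows post (431,190), fork rest (437,227), handle (443,257), lever hub (297,272), tip (223,246) and band ≈(280,266).

```bash
cat > h.py <<'E'
import numpy as np,cv2
def cloud(d):
    K=d["intrinsics"];z=d["z_map"].astype(float);v,u=np.mgrid[:480,:640]
    P=np.stack([(u-K[0,2])/K[0,0]*z,(v-K[1,2])/K[1,1]*z,z,np.ones_like(z)],-1)
    T=d["T"] if "T" in d else np.linalg.inv(d["view"])
    return (P@T.T)[...,:3],cv2.cvtColor(d["color"],cv2.COLOR_RGB2HSV),z>0
def box(m,u0,v0,u1,v1):
    r=np.zeros_like(m);r[v0:v1,u0:u1]=m[v0:v1,u0:u1];return r
def rep(n,P,m):
    p=P[m];
    if len(p)<3:print(n,len(p));return
    print(n,len(p),"med",np.median(p,0).round(4),"lo",np.percentile(p,3,0).round(4),"hi",np.percentile(p,97,0).round(4))
E
python3 - <<'E'
from h import *
boxes={"top":dict(handle=(400,240,490,275),plate=(385,165,485,285),yel=(210,235,310,290),lev=(210,235,310,285),post=(415,180,447,208),fork=(420,215,456,240)),
"scene":dict(handle=(330,250,385,290),plate=(320,270,460,350),yel=(245,220,285,280),lev=(245,220,285,280),post=(405,272,430,312),fork=(382,280,402,325))}
for n in boxes:
    P,H,ok=cloud(dict(np.load(f"{n}0.npz")));b=boxes[n];print(n)
    h,s,v=H[...,0],H[...,1],H[...,2];z=P[...,2]
    m=box(ok&((h<6)|(h>174))&(s>170)&(v>100)&(z>.1),*b["handle"]);rep("handle",P,m)
    if m.sum()>5:
        q=P[m][:,:2];c=q.mean(0);a=np.linalg.svd(q-c)[2][0];t=(q-c)@a;print(" dir",a,np.degrees(np.arctan2(a[1],a[0])),"mid",c+a*(t.max()+t.min())/2,np.ptp(t))
    m=box(ok&(abs(z-.012)<.006)&(s<50)&(v>110),*b["plate"]);rep("plate",P,m)
    if m.sum()>5:print(" rect",cv2.minAreaRect(P[m][:,:2].astype(np.float32)))
    rep("post",P,box(ok&(z>.08)&(z<.1),*b["post"]));rep("shoulder",P,box(ok&(z>.06)&(z<.075),*b["post"]))
    rep("fork",P,box(ok&(z>.07),*b["fork"]))
    rep("yel",P,box(ok&(h>20)&(h<34)&(s>130)&(v>120)&(z>.02),*b["yel"]))
    m=box(ok&(z>.012)&(z<.06),*b["lev"]);rep("lev",P,m)
    q=P[m][:,:2];c=q.mean(0);a=np.linalg.svd(q-c)[2][0];t=(q-c)@a;print(" dir",a,np.degrees(np.arctan2(a[1],a[0])),np.ptp(t),"ends",c+a*t.min(),c+a*t.max())
    print(" rect",cv2.minAreaRect(q.astype(np.float32)))
    rep("hub",P,m&(z>.036));
E
```

```text
top
handle 180 med [ 0.4598 -0.179   0.1602] lo [ 0.4538 -0.215   0.127 ] hi [ 0.4659 -0.1438  0.1644]
 dir [ 0.09684355 -0.99529962] -84.44256337266299 mid [ 0.45973306 -0.17928138] 0.07795067057675595
plate 4923 med [ 0.5605 -0.1669  0.0126] lo [ 0.4473 -0.2482  0.0083] hi [ 0.663  -0.0876  0.0167]
 rect ((0.5555127859115601, -0.17004460096359253), (0.22975774109363556, 0.17073126137256622), 6.18112325668335)
post 24 med [ 0.6245 -0.1614  0.0878] lo [ 0.6198 -0.1666  0.0817] hi [ 0.6303 -0.157   0.0924]
shoulder 136 med [ 0.6216 -0.1593  0.07  ] lo [ 0.6093 -0.1764  0.0635] hi [ 0.6399 -0.147   0.0735]
fork 127 med [ 0.5387 -0.1714  0.0852] lo [ 0.5327 -0.1876  0.0724] hi [ 0.547  -0.1533  0.1034]
yel 46 med [0.4404 0.2052 0.0346] lo [0.4332 0.1976 0.0265] hi [0.448  0.2139 0.039 ]
lev 813 med [0.4455 0.2139 0.0358] lo [0.4067 0.142  0.0195] hi [0.4898 0.3455 0.0437]
 dir [0.31345372 0.94960348] 71.73250832579238 0.22535140705742812 ends [0.41825457 0.13814698] [0.48889181 0.35214146]
 rect ((0.44859370589256287, 0.24652594327926636), (0.22534312307834625, 0.04678844287991524), 75.
[... 605 characters left out ...]
 0.0903]
shoulder 144 med [ 0.6195 -0.1728  0.0688] lo [ 0.6085 -0.1823  0.0613] hi [ 0.6393 -0.1538  0.0727]
fork 361 med [ 0.4792 -0.2481  0.0884] lo [ 0.462  -0.2643  0.072 ] hi [ 0.5467 -0.1635  0.1253]
yel 14 med [0.4398 0.1985 0.0345] lo [0.434  0.1925 0.0322] hi [0.4459 0.2054 0.0369]
lev 641 med [0.4416 0.1739 0.0319] lo [0.4035 0.1331 0.0131] hi [0.5749 0.4271 0.0411]
 dir [-0.42559146 -0.90491542] -115.18810646739595 0.3237833293816752 ends [0.54939131 0.42672015] [0.41159189 0.13372362]
 rect ((0.4973430335521698, 0.27720019221305847), (0.32957226037979126, 0.1069069430232048), 71.5858383178711)
hub 160 med [0.4269 0.1556 0.0392] lo [0.4038 0.1344 0.0362] hi [0.4742 0.2991 0.0423]
```

Request:
send_rows:
  deltas:
    - [[-0.686,-0.88,0,0,1],[-0.686,-0.88,0,0,1],[-0.686,-0.88,0,0,1],[-0.686,-0.88,0,0,1]]

```text
time: 0.43
position: [0.2592, 0.4524, 0.2405]
tcp_rot: [-0.0, 0.179, 0.984, -0.003]
wrist_force: [0.6, 0.5, -0.6]
opening: 0.039
grasp_force: 0.0
```

Request:
send_rows:
  deltas:
    - [[-0.686,-0.88,0,0,1],[-0.686,-0.88,0,0,1],[-0.686,-0.88,0,0,1],[-0.686,-0.88,0,0,1]]

```text
time: 0.77
position: [0.2996, 0.3257, 0.2415]
tcp_rot: [0.0, 0.18, 0.984, -0.002]
wrist_force: [0.2, 0.2, -0.2]
opening: -0.0001
grasp_force: 0.0
```

Request:
send_rows:
  deltas:
    - [[-0.686,-0.88,0,0,1],[-0.686,-0.88,0,0,1],[-0.686,-0.88,0,0,1],[-0.686,-0.88,0,0,1]]

```text
time: 1.1
position: [0.3404, 0.1984, 0.2422]
tcp_rot: [0.001, 0.18, 0.984, -0.001]
wrist_force: [0.0, 0.3, -0.1]
opening: 0.0004
grasp_force: 0.0
```

Request:
send_rows:
  deltas:
    - [[-0.686,-0.88,0,0,1],[-0.686,-0.88,0,0,1],[-0.686,-0.88,0,0,1],[-0.686,-0.88,0,0,1]]

```text
time: 1.43
position: [0.381, 0.0705, 0.2427]
tcp_rot: [0.001, 0.181, 0.984, -0.001]
wrist_force: [0.2, 0.8, 0.5]
opening: -0.0
grasp_force: 0.0
```

Request:
send_rows:
  deltas:
    - [[-0.686,-0.88,0,0,1],[-0.686,-0.88,0,0,1],[-0.686,-0.88,0,0,1],[-0.686,-0.88,0,0,1]]

```text
time: 1.77
position: [0.4215, -0.0573, 0.2428]
tcp_rot: [0.001, 0.18, 0.984, -0.001]
wrist_force: [-0.3, -0.0, -0.3]
opening: 0.0001
grasp_force: 0.0
```

Request:
send_rows:
  deltas:
    - [[-0.686,-0.88,0,0.35,1],[-0.686,-0.88,0,0.35,1],[-0.686,-0.88,0,0.35,1],[-0.686,-0.88,0,0.35,1],[-0.686,-0.88,0,0.35,1],[-0.686,-0.88,0,0.35,1],[-0.686,-0.88,0,0.35,1],[-0.686,-0.88,0,0.35,1],[-0.686,-0.88,0,0.35,1],[-0.686,-0.88,0,0.35,1],[-0.686,-0.88,0,0.35,1]]

```text
time: 2.68
position: [0.4601, -0.1799, 0.242]
tcp_rot: [-0.0, 0.665, 0.747, 0.0]
wrist_force: [0.2, -0.2, 0.2]
opening: 0.0003
grasp_force: 0.0
```

Take a close look with the wrist camera before pushing.

```bash
cat >> h.py <<'E'
from scipy.spatial.transform import Rotation as R
def grab(robot,name,tag):
    s=robot.sense();d=dict(robot.get_image(name))
    if name=="wrist":
        q=s["tcp_rot"];T=np.eye(4);T[:3,:3]=R.from_quat([q[1],q[2],q[3],q[0]]).as_matrix();T[:3,3]=s["position"];d["T"]=T@d["hand_eye"]
    cv2.imwrite(f"pics/{tag}.png",d["color"][:,:,::-1]);np.savez(f"{tag}.npz",**d);return d
E
python3 - <<'E'
from h import *
from rig import robot
d=grab(robot,"wrist","w1");print(d["hand_eye"].round(3).tolist())
P,H,ok=cloud(d);h,s,v=H[...,0],H[...,1],H[...,2];z=P[...,2]
m=ok&((h<6)|(h>174))&(s>170)&(v>80)&(z>.1)&(abs(P[...,0]-.46)<.04);rep("handle",P,m)
rep("post",P,ok&(z>.083)&(z<.095)&(np.hypot(P[...,0]-.625,P[...,1]+.1625)<.03))
m=ok&(abs(z-.012)<.005)&(s<60);rep("plate",P,m)
E
```

```text
[[-0.0, -0.945, -0.328, 0.085], [1.0, -0.0, -0.0, -0.001], [0.0, -0.328, 0.945, -0.132], [0.0, 0.0, 0.0, 1.0]]
handle 2043 med [ 0.4599 -0.1705  0.1594] lo [ 0.4535 -0.206   0.1543] hi [ 0.4671 -0.1407  0.1613]
post 207 med [ 0.6223 -0.1622  0.0881] lo [ 0.6188 -0.1674  0.0836] hi [ 0.6277 -0.1576  0.0906]
plate 33155 med [ 0.557  -0.1515  0.0119] lo [ 0.442  -0.2506  0.0104] hi [ 0.664  -0.0861  0.0151]
```

View pics/w1.png

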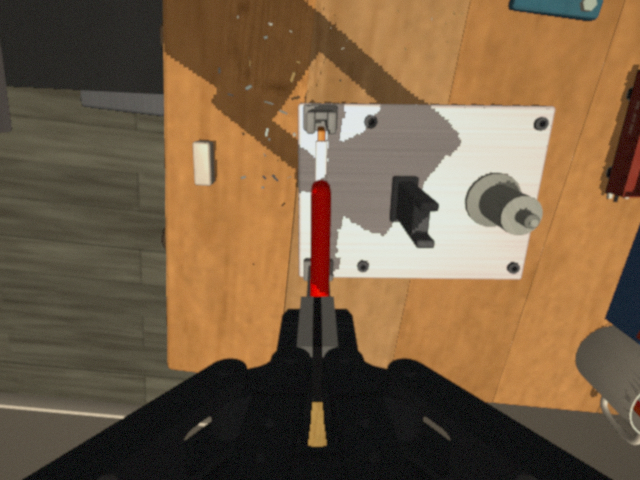

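The wrist view shows the red handle (320,240) centred under the closed fingers. I'll push it straight down.

Request:
send_rows:
  deltas:
    - [[0,0,0.25,0,1],[0,0,0.45,0,1],[0,0,0.53,0,1],[0,0,0.6,0,1],[0,0,0.67,0,1],[0,0,0.74,0,1],[0,0,0.81,0,1],[0,0,0.88,0,1],[0,0,0.95,0,1],[0,0,1,0,1]]

```text
time: 3.57
position: [0.4602, -0.1812, 0.1218]
tcp_rot: [0.001, 0.666, 0.746, 0.0]
wrist_force: [-1.0, 1.5, 4.1]
opening: -0.0002
grasp_force: 1.8
```

Request:
send_rows:
  deltas:
    - [[0,0,0.06,0,1],[0,0,0.12,0,1],[0,0,0.15,0,1],[0,0,0.17,0,1],[0,0,0.18,0,1],[0,0,0.18,0,1]]

```text
time: 4.07
position: [0.4597, -0.1812, 0.1005]
tcp_rot: [0.0, 0.666, 0.746, -0.0]
wrist_force: [0.7, 0.6, 0.0]
opening: -0.0002
grasp_force: 0.1
```

Request:
send_rows:
  deltas:
    - [[0,0,0.01,0,1],[0,0,0.02,0,1],[0,0,0.03,0,1],[0,0,0.035,0,1],[0,0,0.035,0,1]]

```text
time: 4.48
position: [0.4598, -0.1813, 0.0969]
tcp_rot: [0.0, 0.666, 0.746, -0.0]
wrist_force: [-0.5, -0.7, 4.1]
opening: 0.0001
grasp_force: 2.3
```

Run:
```python
from h import *
from rig import robot
d=grab(robot,"top","t1")
P,H,ok=cloud(d);h,s,v=H[...,0],H[...,1],H[...,2];z=P[...,2]
rep("handle",P,ok&((h<6)|(h>174))&(s>170)&(v>80)&(z>.06)&(z<.2)&(abs(P[...,0]-.46)<.04)&(abs(P[...,1]+.18)<.05))
```

```text
handle 58 med [ 0.4565 -0.1536  0.085 ] lo [ 0.4523 -0.168   0.0777] hi [ 0.4614 -0.1405  0.0894]
```

Request:
send_rows:
  deltas:
    - [[0,0,-0.3,0,1],[0,0,-0.6,0,1],[0.4,0,-1,0,0.5],[0.8,0,-1,0,0],[0.805,0.05,-1,0,-0.5],[0.805,0.05,-1,0,-1]]

```text
time: 5.03
position: [0.4552, -0.0809, 0.2182]
tcp_rot: [0.001, 0.664, 0.747, 0.002]
wrist_force: [0.0, -0.6, -0.3]
opening: 0.0485
grasp_force: 0.0
```

Request:
send_rows:
  deltas:
    - [[0.805,0.05,0,0,-1],[0.805,0.05,0,0,-1],[0.805,0.05,0,0,-1]]

```text
time: 5.28
position: [0.4483, 0.0153, 0.2153]
tcp_rot: [-0.001, 0.665, 0.747, 0.0]
wrist_force: [-1.5, -0.2, -0.2]
opening: 0.0829
grasp_force: 0.0
```

Request:
send_rows:
  deltas:
    - [[0.805,0.05,0,0,-1],[0.805,0.05,0,0,-1],[0.805,0.05,0,0,-1]]

```text
time: 5.53
position: [0.4435, 0.1123, 0.2154]
tcp_rot: [-0.001, 0.665, 0.747, 0.0]
wrist_force: [-1.0, -1.1, -0.4]
opening: 0.0852
grasp_force: 0.0
```

Request:
send_rows:
  deltas:
    - [[0.805,0.05,0,0.13,-1],[0.805,0.05,0,0.13,-1],[0.805,0.05,0,0.13,-1],[0.805,0.05,0,0.13,-1],[0.805,0.05,0,0.13,-1],[0.805,0.05,0,0.13,-1]]

```text
time: 6.03
position: [0.4393, 0.2051, 0.2154]
tcp_rot: [0.0, 0.803, 0.597, -0.001]
wrist_force: [0.1, 0.1, -0.7]
opening: 0.0854
grasp_force: 0.0
```

```bash
cat > m.py <<'E'
from h import *
from rig import robot
import sys
s=robot.sense();print(s["position"],s["tcp_rot"],s["joint_positions"].round(2) if hasattr(s["joint_positions"],"round") else s["joint_positions"])
d=grab(robot,"wrist",sys.argv[1])
P,H,ok=cloud(d);h,s,v=H[...,0],H[...,1],H[...,2];z=P[...,2]
near=ok&(np.hypot(P[...,0]-.44,P[...,1]-.205)<.2)
m=near&(h>20)&(h<34)&(s>130)&(v>100)&(z>.015)&(z<.06);rep("yel",P,m)
m=near&(z>.015)&(z<.06)&(abs((P[...,0]-.44)*.956-(P[...,1]-.205)*.292)<.035);rep("lev",P,m)
arm=m&(z>.025)&(np.hypot(P[...,0]-.426,P[...,1]-.159)>.03)&(np.hypot(P[...,0]-.482,P[...,1]-.341)>.02)
q=P[arm][:,:2];c=q.mean(0);a=np.linalg.svd(q-c,full_matrices=False)[2][0];print("arm",c,np.degrees(np.arctan2(a[1],a[0])))
hub=m&(z>.035)&(np.hypot(P[...,0]-.426,P[...,1]-.159)<.04);rep("hub",P,hub);print(cv2.minEnclosingCircle(P[hub][:,:2].astype(np.float32)))
E
python3 m.py w2
```

```text
[0.4393239  0.20507018 0.21536523] [ 6.50377606e-05  8.02612221e-01  5.96500193e-01 -1.06717930e-03] [ 0.29 -0.06  1.96 -0.    1.24  0.59]
yel 378 med [0.4407 0.2055 0.0341] lo [0.4329 0.1966 0.0328] hi [0.4482 0.2145 0.0354]
lev 7159 med [0.4497 0.2331 0.0343] lo [0.4094 0.1449 0.0247] hi [0.4911 0.3454 0.0407]
arm [0.45776122 0.25765388] -108.24178964291072
hub 2041 med [0.4265 0.1622 0.0398] lo [0.4056 0.1406 0.0367] hi [0.4468 0.1828 0.0411]
((0.4269105792045593, 0.16801264882087708), 0.031033286824822426)
```

View pics/w2.png

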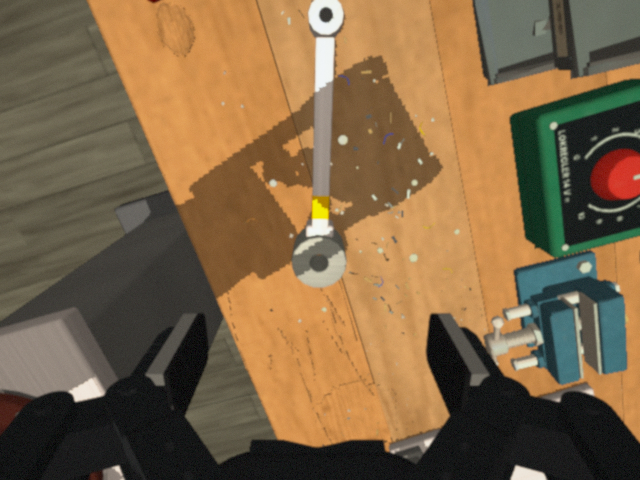

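The wrist view shows the lever arm vertical in the image, band at (320,210), hub (319,260). It is well aligned, so I'll descend and grip.

Request:
send_rows:
  deltas:
    - [[0.007,0.01,0.3,0.008,-1],[0.007,0.01,0.6,0.008,-1],[0.007,0.01,0.9,0.008,-1],[0.007,0.01,0.9,0.008,-1]]

```text
time: 6.42
position: [0.4348, 0.2028, 0.101]
tcp_rot: [-0.002, 0.811, 0.585, -0.008]
wrist_force: [-1.9, -1.4, -0.4]
opening: 0.085
grasp_force: 0.0
```

Request:
send_rows:
  deltas:
    - [[0,0,0.2,0,-1],[0,0,0.4,0,-1],[0,0,0.6,0,-1],[0,0,0.74,0,-1],[0,0,0.74,0,-1]]

```text
time: 6.83
position: [0.4391, 0.2045, 0.0178]
tcp_rot: [-0.001, 0.811, 0.585, -0.003]
wrist_force: [-0.1, -0.5, 0.5]
opening: 0.0853
grasp_force: 0.0
```

Request:
send_rows:
  deltas:
    - [[0,0,0,0,0],[0,0,0,0,0.3],[0,0,0,0,0.6],[0,0,0,0,1],[0,0,0,0,1],[0,0,0,0,1],[0,0,0,0,1],[0,0,0,0,1]]
  grip_force: 70

```text
time: 7.5
position: [0.4421, 0.2064, 0.0208]
tcp_rot: [0.0, 0.811, 0.586, 0.001]
wrist_force: [-0.3, -0.7, 6.3]
opening: 0.0127
grasp_force: 70.2
```

Request:
send_rows:
  deltas:
    - [[0,0,-0.05,0,1],[0,0,-0.12,0,1],[0,0,-0.25,0,1],[0,0,-0.4,0,1],[0,0,-0.55,0,1],[0,0,-0.7,0,1],[0,0,-0.85,0,1],[0,0,-0.95,0,1],[0,0,-1,0,1],[0,0,-1,0,1],[0,0,-1,0,1]]

```text
time: 8.42
position: [0.4406, 0.2059, 0.1393]
tcp_rot: [-0.0, 0.811, 0.585, -0.0]
wrist_force: [-0.7, 0.5, -3.7]
opening: 0.0125
grasp_force: 69.0
```

Run:
```python
from h import *
from rig import robot
print({k:np.round(v,3).tolist() for k,v in robot.sense().items()})
grab(robot,"wrist","w3");d=grab(robot,"top","t3")
for n in("w3","t3"):
    P,H,ok=cloud(dict(np.load(n+".npz")));h,s,v=H[...,0],H[...,1],H[...,2];z=P[...,2]
    a=np.array([np.cos(1.2525),np.sin(1.2525)]);r=P[...,:2]-[.442,.206];t=r@a;w=r@np.array([-a[1],a[0]])
    for t0,t1 in((-.06,-.035),(.05,.08),(.08,.11),(.135,.15)):
        rep(str(t0),P,ok&(t>t0)&(t<t1)&(abs(w)<.02)&(z>.06)&(z<.19))
```

```text
{'time': 8.417, 'joint_positions': [0.293, 0.039, 2.02, 0.0, 1.083, 0.613], 'joint_velocities': [-0.002, 0.019, 0.017, -0.001, 0.003, 0.001], 'joint_torque': [0.006, -30.917, -29.131, 0.001, -0.032, -0.0], 'position': [0.441, 0.206, 0.139], 'tcp_rot': [-0.0, 0.811, 0.585, -0.0], 'wrist_force': [-0.742, 0.499, -3.716], 'torque': [0.025, 0.038, -0.024], 'grasp_force': 68.964, 'opening': 0.013}
-0.06 330 med [0.428  0.1718 0.1584] lo [0.4197 0.1692 0.1576] hi [0.4371 0.1756 0.1594]
0.05 4439 med [0.4604 0.2693 0.1523] lo [0.4518 0.2549 0.151 ] hi [0.4688 0.2822 0.1535]
0.08 5755 med [0.4698 0.2978 0.1523] lo [0.4612 0.2834 0.1509] hi [0.4783 0.3106 0.1536]
0.135 0
-0.06 38 med [0.4349 0.1507 0.1582] lo [0.4118 0.1445 0.1564] hi [0.4444 0.1775 0.1612]
0.05 0
0.08 0
0.135 53 med [0.4801 0.3438 0.1517] lo [0.4715 0.3387 0.1367] hi [0.494  0.3498 0.1548]
```

View pics/w3.png

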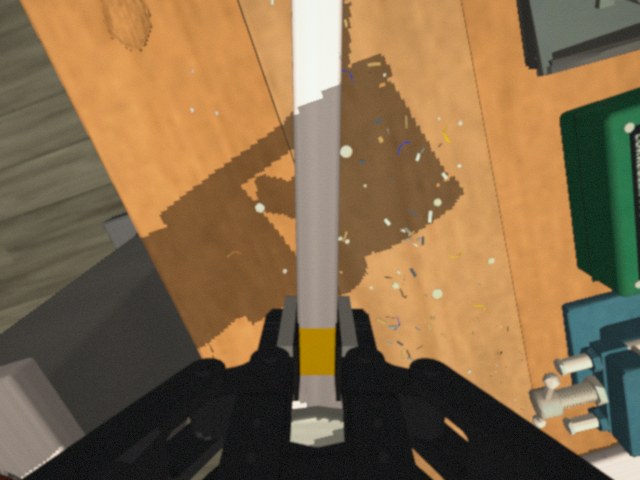

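The wrist view shows the lever gripped on the band (318,350), arm straight up the image; measured level (underside 0.118 both ends). Now raise it and carry.

Request:
send_rows:
  deltas:
    - [[0,0,-0.17,0,1],[-0.1,0.08,-0.34,0,1],[-0.25,0.2,-0.5,0,1],[-0.4,0.32,-0.5,0,1],[-0.56,0.44,-0.5,0,1],[-0.72,0.57,-0.5,0,1],[-0.864,0.686,-0.5,0,1]]
  grip_force: 90

```text
time: 9.1
position: [0.4861, 0.0805, 0.1984]
tcp_rot: [-0.001, 0.811, 0.585, -0.001]
wrist_force: [0.2, 0.1, -3.3]
opening: 0.0122
grasp_force: 92.8
```

Request:
send_rows:
  deltas:
    - [[-0.16,0.13,0,0,1],[-0.32,0.26,0,0,1],[-0.48,0.38,0,0,1],[-0.64,0.51,0,0,1],[-0.77,0.61,0,0,1],[-0.864,0.686,0,0,1]]

```text
time: 9.6
position: [0.5317, -0.0442, 0.1981]
tcp_rot: [-0.001, 0.811, 0.585, -0.001]
wrist_force: [-0.6, 0.6, -2.9]
opening: 0.012
grasp_force: 92.8
```

Request:
send_rows:
  deltas:
    - [[-0.06,0.05,0,-0.03,1],[-0.12,0.1,0,-0.06,1],[-0.18,0.14,0,-0.09,1],[-0.24,0.19,0,-0.12,1],[-0.3,0.24,0,-0.15,1],[-0.36,0.29,0,-0.18,1],[-0.42,0.33,0,-0.21,1],[-0.48,0.38,0,-0.24,1],[-0.53,0.43,0,-0.27,1],[-0.58,0.46,0,-0.3,1],[-0.63,0.5,0,-0.33,1],[-0.68,0.54,0,-0.36,1],[-0.73,0.58,0,-0.39,1],[-0.77,0.61,0,-0.42,1],[-0.8,0.64,0,-0.45,1],[-0.83,0.66,0,-0.48,1],[-0.864,0.686,0,-0.51,1],[-0.864,0.686,0,-0.54,1],[-0.864,0.686,0,-0.57,1],[-0.864,0.686,0,-0.6,1]]

```text
time: 11.27
position: [0.577, -0.1664, 0.1981]
tcp_rot: [-0.001, 0.001, 1.0, 0.001]
wrist_force: [0.0, -0.3, -2.6]
opening: 0.0121
grasp_force: 92.7
```

Request:
send_rows:
  deltas:
    - [[0,0,0,-0.02,1],[0,0,0,-0.037,1],[0,0,0,-0.037,1],[0,0,0,-0.037,1]]

```text
time: 11.6
position: [0.5771, -0.1664, 0.1985]
tcp_rot: [-0.001, -0.055, 0.999, 0.001]
wrist_force: [-0.3, -0.5, -3.9]
opening: 0.0123
grasp_force: 92.7
```

```bash
cat > f.py <<'E'
from h import *
from rig import robot
import sys
s=robot.sense();q=s["tcp_rot"];Rm=R.from_quat([q[1],q[2],q[3],q[0]]).as_matrix()
print(s["position"],"xang",np.degrees(np.arctan2(Rm[1,0],Rm[0,0])),"tilt",Rm[2,2],s["wrist_force"],s["grasp_force"],np.round(s["joint_positions"],2))
zu=s["position"][2]-.021
for n in("top","scene","wrist"):
    P,H,ok=cloud(grab(robot,n,sys.argv[1]+n));z=P[...,2];h,sat,v=H[...,0],H[...,1],H[...,2]
    near=ok&(abs(P[...,0]-.53)<.16)&(abs(P[...,1]+.17)<.1)
    print(n);hub=near&(abs(z-zu-.04)<.004)&(np.hypot(P[...,0]-.6245,P[...,1]+.162)<.035);rep("hub",P,hub)
    if hub.sum()>5:print(cv2.minAreaRect(P[hub][:,:2].astype(np.float32)))
    rep("arm",P,near&(abs(z-zu-.034)<.004)&(P[...,0]<.54)&(P[...,0]>.46))
    rep("tip",P,near&(z>zu-.01)&(z<zu+.045)&(P[...,0]<.445))
    rep("handle",P,near&((h<6)|(h>174))&(sat>170)&(v>80)&(z>.06)&(z<.11)&(P[...,0]<.5))
E
python3 f.py a
```

```text
[ 0.57711858 -0.16642846  0.19849253] xang -173.7504782159434 tilt -0.9999974959168602 [-0.26293213 -0.51226099 -3.91718284] 92.69801259040833 [-0.4   0.21  1.71  0.    1.23 -2.08]
top
hub 167 med [ 0.6305 -0.1485  0.2178] lo [ 0.6095 -0.1636  0.2146] hi [ 0.6465 -0.1382  0.2207]
((0.6296300888061523, -0.14893598854541779), (0.022568536922335625, 0.045560918748378754), 67.68297576904297)
arm 0
tip 0
handle 8 med [ 0.4563 -0.1423  0.084 ] lo [ 0.4532 -0.1438  0.0749] hi [ 0.4602 -0.1399  0.0871]
scene
hub 98 med [ 0.6264 -0.1777  0.2173] lo [ 0.6033 -0.1869  0.2138] hi [ 0.6451 -0.1608  0.2194]
((0.6288778185844421, -0.17566415667533875), (0.051054567098617554, 0.024856477975845337), 20.600749969482422)
arm 170 med [ 0.4993 -0.1803  0.2114] lo [ 0.4614 -0.1882  0.2081] hi [ 0.536  -0.1697  0.2132]
tip 268 med [ 0.4305 -0.1927  0.2001] lo [ 0.4233 -0.1987  0.1796] hi [ 0.4431 -0.1775  0.2129]
handle 210 med [ 0.4584 -0.1909  0.0818] lo [ 0.4519 -0.2243  0.0632] hi [ 0.4655 -0.1489  0.0865]
wrist
hub 1736 med [ 0.6057 -0.1634  0.2177] lo [ 0.6008 -0.1722  0.214 ] hi [ 0.6136 -0.1545  0.2188]
((0.603570818901062, -0.16389602422714233), (0.023373011499643326, 0.019314272329211235), 7.861999988555908)
arm 11888 med [ 0.4976 -0.1751  0.212 ] lo [ 0.4683 -0.1834  0.2107] hi [ 0.537  -0.1666  0.2133]
tip 0
handle 1730 med [ 0.4619 -0.1952  0.0851] lo [ 0.4541 -0.2176  0.0813] hi [ 0.4692 -0.1438  0.0869]
```

View pics/atop.png

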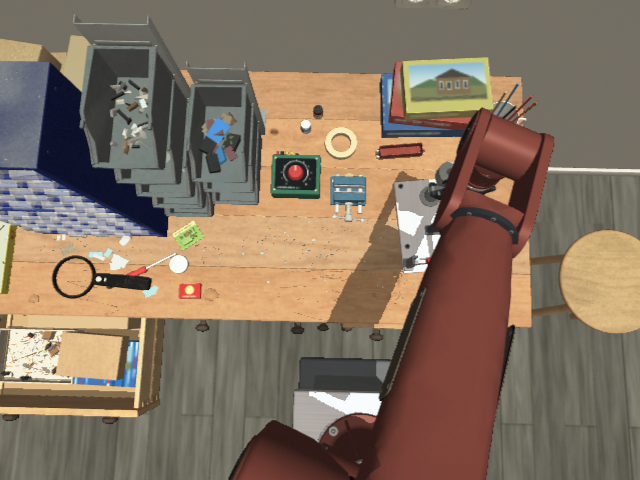

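The top view shows the arm over the fixture with the bystanders untouched; the numbers put the hub at (0.625,-0.161) over the post, arm at 186.2°, shield handle top 0.086 (down). Lower 5 cm.

Request:
send_rows:
  deltas:
    - [[0,0,0.07,0,1],[0,0,0.14,0,1],[0,0,0.21,0,1],[0,0,0.28,0,1],[0,0,0.34,0,1],[0,0,0.39,0,1],[0,0,0.42,0,1],[0,0,0.435,0,1],[0,0,0.435,0,1],[0,0,0.435,0,1],[0,0,0.435,0,1],[0,0,0.435,0,1]]

```text
time: 12.75
position: [0.5781, -0.167, 0.1482]
tcp_rot: [0.001, -0.055, 0.998, -0.0]
wrist_force: [0.1, 1.1, -2.9]
opening: 0.0121
grasp_force: 92.7
```

```bash
python3 f.py b; python3 -c "
import cv2;i=cv2.imread('pics/bscene.png')[200:380,280:520];cv2.imwrite('pics/bc.png',cv2.resize(i,(720,540),interpolation=cv2.INTER_CUBIC))"
```

```text
[ 0.57811492 -0.16703555  0.1481868 ] xang -173.67894594396793 tilt -0.9999991719403842 [ 0.08441277  1.08773083 -2.9461428 ] 92.715904712677 [-0.4   0.26  1.75 -0.    1.13 -2.08]
top
hub 150 med [ 0.6305 -0.1484  0.1675] lo [ 0.61   -0.1627  0.1639] hi [ 0.6477 -0.1376  0.1702]
((0.6306986212730408, -0.1490073800086975), (0.02135658636689186, 0.04348917305469513), 70.73210144042969)
arm 0
tip 0
handle 0
scene
hub 89 med [ 0.6287 -0.1793  0.1668] lo [ 0.6049 -0.188   0.1636] hi [ 0.6455 -0.1619  0.1688]
((0.6251220107078552, -0.17832060158252716), (0.05658573657274246, 0.02333608642220497), 22.5616512298584)
arm 168 med [ 0.5002 -0.1803  0.1605] lo [ 0.464  -0.1883  0.1576] hi [ 0.5371 -0.1702  0.1629]
tip 257 med [ 0.4311 -0.1935  0.1483] lo [ 0.4239 -0.199   0.1298] hi [ 0.4433 -0.1786  0.1618]
handle 211 med [ 0.4583 -0.1918  0.0823] lo [ 0.4517 -0.2245  0.0642] hi [ 0.4655 -0.1504  0.0866]
wrist
hub 1676 med [ 0.6065 -0.1637  0.1669] lo [ 0.6014 -0.1725  0.1637] hi [ 0.6142 -0.1549  0.168 ]
((0.6082141995429993, -0.16353195905685425), (0.015083719044923782, 0.019322212785482407), 5.76174259185791)
arm 11845 med [ 0.498  -0.1756  0.1609] lo [ 0.4688 -0.1839  0.1596] hi [ 0.537  -0.1671  0.1622]
tip 0
handle 3360 med [ 0.4617 -0.1923  0.0851] lo [ 0.454  -0.2173  0.0815] hi [ 0.469  -0.144   0.0869]
```

View pics/bc.png

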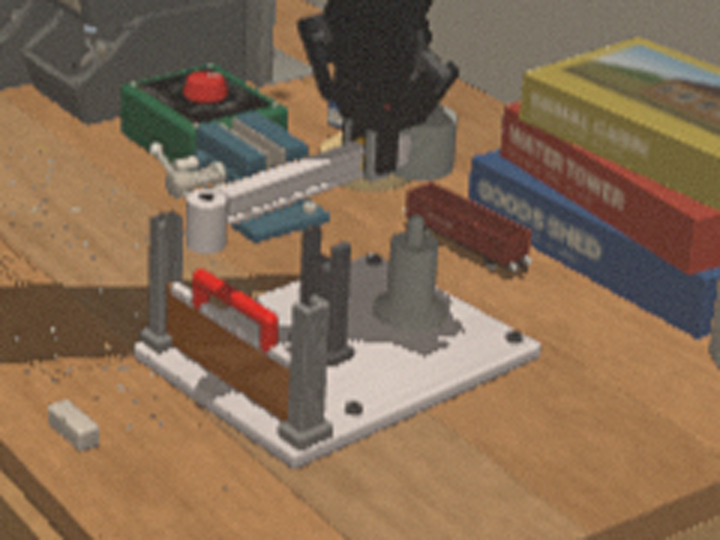

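The crop shows the shield fully down (handle 235,310), the lever held level with its tip (207,220) out over the shield and its hub (430,145) above the post. I'm handing it in.

```bash
python3 -c "
from rig import robot
print(robot.finish_job())"
```

```text
the job is handed in; nothing more can be done
None
```

I handed the job in at about 13 s of the 48 s allowed, but the system returned no verdict: the shield is fully down and the lever is still held level at its yellow band. By my measurements its hub is within about 2 mm of the post axis, about 37 mm above the post, and the arm is in line with the fixture, with the tip out over the shield.

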